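Unload the slanted drain rack on the lab bench

TASK

Unload the slanted drain rack: first stand the tall capped bottle upright on the free part of the narrow raised ledge, beside the amber jar, with its base wholly on the board; then stand the open white jar upright on the floor of the shallow steel tray; finally put the loose knobbed lid on the white jar so that it sits flat on the rim. Set each thing down gently, without dropping it or letting it fall over, and leave the amber jar, the wash bottle and the pipette-tip box where they are.

Things in the scene. Friction and masses are not known exactly. Their poses are not given: they have to be found in the camera images.
- bottle: tall closed white plastic bottle, 172 mm high, 0.25 kg or so: body 60 mm diameter up to 108 mm, shoulder narrowing to a 36 mm neck, grey cap 42 mm diameter from 136 to 172 mm above the base. Origin: centre of its base; z along its axis towards the cap. Starts in one bay of the rack, leaning 38 degrees, and must end upright on the ledge
- jar: open straight white plastic jar, 60 mm outside diameter, 100 mm high, wall 4 mm (mouth 52 mm), floor 6 mm, 0.16 kg or so. Origin: centre of its base; z along its axis towards the mouth. Starts in the other bay of the rack, leaning 38 degrees
- jar_rim (a point): centre of the jar's mouth, at rim height, 100 mm above its base; z out of the mouth
- lid: the jar's white plastic lid, lying knob-up on the bench: disc 66 mm diameter, 6 mm thick, underside 8 mm above the origin; below it a centring boss 43 mm diameter (tapering to 38 mm), 8 mm deep, that goes into the mouth; grey knob on top 26 mm diameter, from 14 to 52 mm above the origin. Origin: centre of the boss's lower face, which rests on the bench; z up
- rack: fixed steel drain rack, base 135 x 210 mm, two slanted bays at y = +55 and -55 mm, bottle and jar in either. Ware leans 38 degrees, top towards the rack's -x, its base centre 45 mm above the bench, over a back plate that reaches 95 mm along it and between side rails that reach 45 mm along it. Origin: on the bench, under the middle between the two base centres; z up
- ledge: fixed narrow raised ledge: a white board 80 mm deep (x) and 260 mm long (y), its top 90 mm above the bench, on two steel end panels. The amber jar stands near one end of it; the rest is free. Origin: on the bench under the centre of the board; z up
- tray: fixed shallow open steel tray, 170 mm (x) by 200 mm (y) outside, 22 mm high, walls and floor 5 mm. Origin: on the bench under its centre; z up
- reagent: bystander: small squat amber glass jar, 52 mm diameter, 75 mm high, standing on the ledge. Origin: centre of its base; z up
- wash: bystander: wash bottle, 64 mm diameter, about 190 mm high with its bent spout, standing on the bench. Origin: centre of its base; z up
- tipbox: bystander: pipette-tip box, 85 by 120 mm, 68 mm high, on the bench. Origin: centre of its underside; z up
Things that resemble listed ones, but are neither listed nor needed, are in the scene too. What is shaped like the lid but blue or red is not meant.

How it is judged (in metres and radians):
On the way, in this order (a step that is already met when the one before it is completed fails the run):
1. the tall bottle stands upright on the ledge, let go (angle between bottle's own z axis and vertical below 0.06 rad and x of bottle in the frame of ledge between -0.018 and 0.018 m and y of bottle in the frame of ledge between -0.105 and 0.105 m and z of bottle in the frame of ledge between 0.085 and 0.095 m and linear speed of bottle below 0.03 m/s and contact force between bottle and the fingers below 0.05 N), for 0.2 s.
2. the jar stands upright on the tray floor, let go, the bottle still standing (all of step 1 and angle between jar's own z axis and vertical below 0.06 rad and x of jar in the frame of tray between -0.055 and 0.055 m and y of jar in the frame of tray between -0.07 and 0.07 m and z of jar in the frame of tray between 0 and 0.01 m and linear speed of jar below 0.03 m/s and contact force between jar and the fingers below 0.05 N), for 0.2 s.
3. the lid sits flat on the jar's rim, let go (horizontal distance between lid and jar_rim below 0.007 m and z of lid in the frame of jar_rim between -0.0115 and -0.005 m and angle between the z axis of lid and the z axis of jar, either way round below 0.06 rad and linear speed of lid below 0.03 m/s and contact force between lid and the fingers below 0.05 N), for 0.2 s.
At the end, for the whole second after the job is handed in: bottle upright (3.4 deg) on the ledge, axis within 18 mm of its long centre line and 105 mm of its middle; jar equally upright on the tray floor, axis within 55 mm (x), 70 mm (y) of its centre; lid flat on the rim, within 7 mm and 3.4 deg; all at rest, released (all of step 2 and all of step 3); the robot touches nothing.
It fails at once if the bottle is dropped or falls over (moving faster than 0.5 m/s without being held) (linear speed of bottle above 0.5 m/s and contact force between bottle and the fingers below 0.05 N).
It fails at once if the jar is dropped or falls over (moving faster than 0.5 m/s without being held) (linear speed of jar above 0.5 m/s and contact force between jar and the fingers below 0.05 N).
It fails at once if the lid is dropped or falls over (moving faster than 0.5 m/s without being held) (linear speed of lid above 0.5 m/s and contact force between lid and the fingers below 0.05 N).
It fails at once if the amber jar, wash bottle or tip box is moved more than 20 mm or knocked over (distance of any of reagent, wash, tipbox from where it was at the start of the episode above 0.02 m or angle between any of reagent, wash, tipbox's own z axis and vertical above 0.4 rad).
It also fails if it takes over 72 s, if anything falls off the work surface, if the arm or the gripper's body presses on something with over 40 N, if the wrist force passes 120 N, or if a joint passes its speed limit or range.

ROBOT

A 7-joint arm with a two-finger parallel gripper is mounted at the origin on the work surface. World frame = base frame: x ahead of the robot, y to its left, z up, the work surface at z = 0. Lengths are in m, angles in degrees, forces in N, time in s.
With the tool pointing down it reaches from about 0.425 to 0.95 m from the base axis. Payload 16.7 kg.
Tool frame: the origin (TCP) lies midway between the tips of the shut fingers; the grasp point (between the pads) lies 19 mm behind it; z points along the fingers, y is the line along which they close (so a half turn about z gives the same grasp; the last joint's range is limited). The gripper opens to 94 mm and grips with 3 to 60 N. Pads are 16 mm wide; open, the fingers measure 119 mm over their backs; the gripper's body (75 mm by 177 mm) begins 78 mm behind the grasp point.
Start: joints at [57.554, 24.414, 4.234, 92.017, -1.954, 63.644, -3.845], TCP at [0.273, -0.617, 0.205] pointing down, gripper open.
Joint ranges: [-163.25, 163.25], [-28.42, 122.38], [-70.27, 78.77], [12.13, 141.07], [-58.53, 238.53], [9.26, 117.41], [-156.51, 156.51]. Speed limits (degrees/s): [108.29, 108.29, 136.94, 136.94, 172.46, 172.46, 172.46].

INTERFACE

Orientations are given as [roll, pitch, yaw] about the fixed x, y, z axes, in that order (R = Rz(yaw) Ry(pitch) Rx(roll)).
In Python, from rig import manip, imaging, job, nets gives the robot as it stands.
- The arm moves only by the tool drive_tool, never from a script. Its argument "increments" is one flat list of numbers, 7 for each row, row after row: the turn, a rotation vector about the tool's x, y, z in rad, then the shift along the tool's x, y, z in m, then the opening, from 0 (shut) to 1 (fully open). In form: [rx, ry, rz, tx, ty, tz, jaw, rx, ry, rz, tx, ty, tz, jaw, ...]. A call has 1 to 20 rows; each row is the pose to reach, as a shift and turn from the pose commanded when the call began, along the tool's axes at that moment; what a row does not reach only later rows make up. A row lasts 1/8 s, in which the tool goes at most 62.5 mm and 10.7 degrees, less where a joint would pass 70% of its speed; a pose out of reach is approached as far as the arm can. A call with a gripper value outside its range is refused whole. The fingers move at their own pace and stop on an object; "squeeze" is the grip in N (left out, the last holds). Time passes only in rows, so rows that repeat a pose let the fingers close. It gives the time, the measured TCP pose, the force, the opening and the grip force at its end, in the units of the state.
- manip.get_state(): the state, without advancing time (a new reading comes with each control period).
- imaging.get_image(name): name is "side" or "top"; returns a dict with "pixels" (480x640x3 uint8, blue, green, red), "depth" (480x640 float32, m along the optical axis (not along the pixel's ray), 0 where there is no reading), "fx", "fy", "cx", "cy" (pixels), "k1" (the pictures are not rectified: a ray, as slopes to the right and down, at radius r is drawn at 1 + k1 r^2 times it, then the intrinsics apply), "rvec" (rotation vector, rad) and "tvec" (3), from world to camera coordinates, as OpenCV has them. Camera axes: x right, y down, z forward; pixel columns grow to the right and rows downward; lengths in m; the calibration is good to about 2 mm. A picture is of the moment at which its call begins.
- job.finish_job(): hands the job in; it is judged then, once.
Trained networks look in the newest picture that a camera, given by its name, has taken for a name from the list of things; names that differ only in an ending like _2 or _b are one class to them, and where a whole thing is asked for, a point or a joint stands for the part that bears it (a point fixed in the world has none). Each returns a list of dicts, best first, with "confidence" (0 to 1); they miss things now and then, are a little off and sometimes report something else, mostly with a low value. They report only what shows in the picture. A call takes as long as a camera call. They do not tell look-alikes from the thing itself.
- nets.silhouettes(camera, thing): "pixels" (480x640 bool, what is visible of it) and "centre" ([column, row] in pixels, amid what is visible of it).
The state is a dict: "time": time; "joint_pos": joint angles; "qd": joint speeds; "effort": joint torques, N m; "tcp_pos": TCP position; "tcp_rot": TCP orientation; "contact_force": force on the tool from outside, world axes, zero at the start; "ft_torque": the same for the moment, N m; "finger_gap": opening from 0.0 (shut) to 1.0 (fully open); "finger_force": force on a finger pad.
Only numpy, scipy, OpenCV 4.12 (cv2) and the standard library are available. Lean on these libraries where they do the work, as an engineer would, in place of code of your own. Each camera call takes 0.05 s, during which the arm holds its last target. There are 200 camera calls.

## Working session

There is one attempt and no reset: what is moved stays moved. The work goes in short steps, Python scripts to look and compute and a tool call to move; the robot and the scene stay as the last step left them, time stands still between calls to the robot, and variables do not carry over. Pictures are saved under pics/ and viewed, at most 10 in all, crops included, and the job is handed in when it is done.

Besides the shell and the picture viewer there is one more tool, called after "Request:" in YAML: its name, and indented under it one key for each argument. drive_tool: Moves the arm, as the interface text tells. Its arguments: {"type":"object","properties":{"increments":{"type":"array"},"squeeze":{"type":"number"}},"required":["increments"]}

```bash
ls; mkdir -p pics
cat > h.py <<'E'
import numpy as np, cv2
from rig import manip, imaging, job, nets
def cam(n):
    im=imaging.get_image(n); return im
def pts(im, mask=None):
    h,w=im["depth"].shape
    v,u=np.nonzero((im["depth"]>0) if mask is None else (mask&(im["depth"]>0)))
    z=im["depth"][v,u].astype(float)
    K=np.array([[im["fx"],0,im["cx"]],[0,im["fy"],im["cy"]],[0,0,1.]])
    n=cv2.undistortPoints(np.c_[u,v].astype(float).reshape(-1,1,2),K,np.array([im["k1"],0,0,0.,0]))[:,0]
    P=np.c_[n*z[:,None],z]
    R=cv2.Rodrigues(np.array(im["rvec"],float))[0]
    return (P-np.array(im["tvec"]).ravel())@R, np.c_[u,v]
E
python3 - <<'E'
from h import *
for n in("side","top"):
    im=cam(n); cv2.imwrite(f"pics/{n}0.png",im["pixels"])
    R=cv2.Rodrigues(np.array(im["rvec"],float))[0]; print(n,-R.T@np.array(im["tvec"]).ravel(),R[2],im["fx"],im["k1"])
    for t in["bottle","jar","lid","rack","ledge","tray","reagent","wash","tipbox"]:
        for d in nets.silhouettes(n,t)[:4]:
            p,_=pts(im,d["pixels"])
            print(t,round(d["confidence"],2),np.round(d["centre"]),d["pixels"].sum(),np.round(np.median(p,0),3),np.round(np.percentile(p,2,0),3),np.round(np.percentile(p,98,0),3))
print(manip.get_state())
E
```

```text
pics
side [0.06963952 0.91974628 0.83957303] [ 0.39991495 -0.72281096 -0.56357107] 560.4792277397709 -0.05649693635158377
bottle 0.77 [302. 252.] 1099 [0.558 0.081 0.139] [0.541 0.011 0.07 ] [0.592 0.115 0.19 ]
jar 0.69 [266. 239.] 709 [0.688 0.031 0.106] [ 0.651 -0.006  0.065] [0.709 0.068 0.139]
jar 0.47 [368. 293.] 570 [0.43  0.019 0.016] [ 0.405 -0.015  0.001] [0.462 0.041 0.055]
lid 0.78 [366. 294.] 545 [0.43  0.018 0.017] [ 0.405 -0.014  0.011] [0.463 0.04  0.055]
lid 0.64 [361. 331.] 617 [0.398 0.138 0.016] [0.373 0.104 0.012] [0.43  0.16  0.054]
lid 0.6 [392. 274.] 428 [ 0.415 -0.087  0.017] [ 0.39  -0.118  0.011] [ 0.444 -0.064  0.054]
rack 0.64 [291. 277.] 3223 [0.585 0.051 0.015] [ 0.521 -0.035  0.003] [0.719 0.084 0.101]
rack 0.51 [369. 294.] 566 [0.43  0.018 0.017] [ 0.405 -0.015  0.004] [0.464 0.041 0.055]
ledge 0.74 [392. 200.] 2097 [ 0.495 -0.3    0.089] [ 0.435 -0.472  0.008] [ 0.548 -0.233  0.095]
ledge 0.2 [366. 295.] 518 [0.43  0.018 0.017] [ 0.404 -0.012  0.011] [0.461 0.041 0.055]
reagent 0.86 [420. 164.] 516 [ 0.469 -0.421  0.136] [ 0.449 -0.457  0.096] [ 0.495
[... 1613 characters left out ...]
'time': 1.0, 'joint_pos': array([57.55201558, 24.41278641,  4.23438051, 92.01897822, -1.9531321 ,
       63.64328379, -3.84466337]), 'qd': array([-0.0013379 ,  0.03868205,  0.01294766, -0.04678655, -0.07930197,
        0.04535988,  0.05808269]), 'effort': array([ 2.46881182e-04, -9.35536480e+01,  3.66323724e+00, -4.54549921e+01,
       -4.89124702e-02,  1.27087630e-02,  2.46415581e-06]), 'tcp_pos': array([ 0.27323529, -0.61717073,  0.20546283]), 'tcp_rot': array([-1.79996996e+02, -1.00804956e-03,  2.38788638e+01]), 'contact_force': array([ 0.07464639, -0.8138566 , -0.15143235]), 'ft_torque': array([-0.01930244,  0.0248919 , -0.04287861]), 'finger_force': 0.0, 'finger_gap': 1.000057200783586}
```

View pics/top0.png

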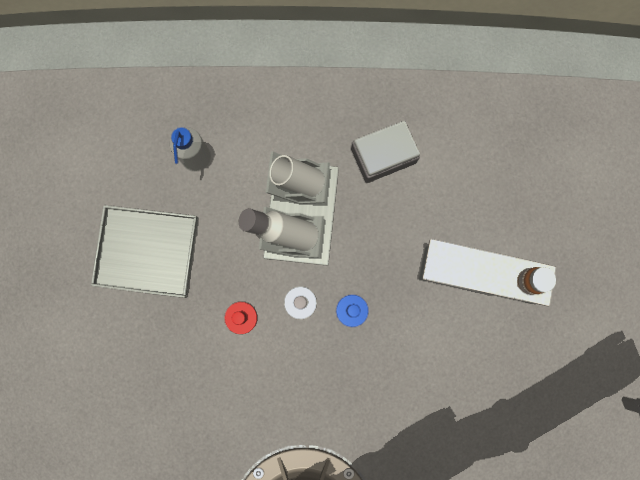

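View pics/side0.png

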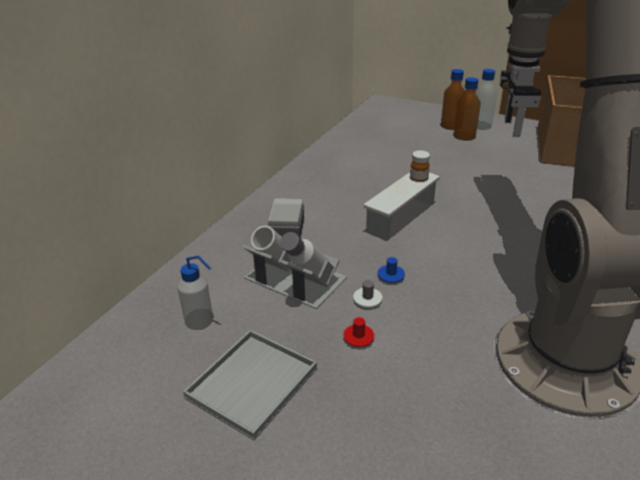

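Top view: the bottle, with its grey cap, is at (281,229) and the jar at (296,173). Both lean left, towards world +y. The white lid with the grey knob is at (299,302). The ledge is at (487,270) with the amber jar on its right end at (537,281), and the tray is at (146,251).

Look-alikes for the lid: white (299,302), red (241,317), blue (352,310). I choose the white one. No other bottle or jar lies in a rack bay. The wash bottle is at (185,140), and brown and clear bottles stand far back at (470,105) in the side view.

Next I'll fit the poses and check the choice in one close crop.

```bash
cat > fit.py <<'E'
from h import *
from scipy.optimize import least_squares
ims={n:cam(n) for n in("side","top")}
c=ims["top"]["pixels"][130:340,200:400]; cv2.imwrite("pics/crop1.png",cv2.resize(c,None,fx=2.8,fy=2.8))
def get(t,cams=("side","top")):
    o=[]
    for n in cams:
        d=nets.silhouettes(n,t)[0]
        m=cv2.erode(d["pixels"].astype(np.uint8),np.ones((3,3)))>0
        o.append(pts(ims[n],m)[0])
    return np.vstack(o)
B=get("bottle");J=get("jar")
t=np.deg2rad(38)
def ax(yaw): d=-np.array([np.cos(yaw),np.sin(yaw)]); return np.array([np.sin(t)*d[0],np.sin(t)*d[1],np.cos(t)])
def base(x,sy): return np.array([x[0]-np.sin(x[2])*sy,x[1]+np.cos(x[2])*sy,.045])
def sr(P,b,a):
    s=(P-b)@a; r=np.linalg.norm(P-b-s[:,None]*a,axis=1); return s,r
def res(x,sg,full=0):
    a=ax(x[2]); s,r=sr(B,base(x,sg*.055),a)
    e1=np.where((s>5)&(s<105),r-.03,np.where((s>.139),r-.021,0)); e1=np.where((s>.005)&(s<.105),r-.03,np.where(s>.139,np.maximum(r-.021,s-.172),.5*np.where(s>.12,r-.018,0)))
    s2,r2=sr(J,base(x,-sg*.055),a); e2=np.where(np.abs(r2-.03)<np.abs(r2-.026),r2-.03,r2-.026); e2=np.where(s2>.1,s2-.1,e2)
    return np.r_[e1,e2]
best=None
for sg in(1,-1):
  for y in np.arange(-3,3.2,.3):
    q=least_squares(res,[.62,.02,y],args=(sg,),loss="soft_l1",f_scale=.002)
    if best is None or q.cost<best[0].cost: best=(q,sg)
q,sg=best;x=q.x;a=ax(x[2]);print("rack",x,np.rad2deg(x[2]),sg,"med|res|",np.median(abs(q.fun)))
print("bottle base",base(x,sg*.055),"jar base",base(x,-sg*.055),"axis",a)
for nm,P,b in(("B",B,base(x,sg*.055)),("J",J,base(x,-sg*.055))):
    s,r=sr(P,b,a);print(nm,np.percentile(s,[1,50,99]).round(4),[(round(l,2),np.median(r[(s>l)&(s<l+.02)]).round(4)) for l in np.arange(0,.18,.02) if ((s>l)&(s<l+.02)).sum()>5])
def rect(P,zlo,zhi):
    P=P[(P[:,2]>zlo)&(P[:,2]<zhi)]; r=cv2.minAreaRect((P[:,:2]*1000).astype(np.float32)); return r
L=get("ledge",("top",)); print("ledge",rect(L,.084,.096))
T=get("tray",("top",)); print("tray",rect(T,-.005,.03))
R=get("reagent");R=R[R[:,2]>.155];print("reagent",R[:,:2].mean(0))
for n in ims:
    d=nets.silhouettes(n,"lid")[0]
    P,uv=pts(ims[n],d["pixels"])
    k=P[P[:,2]>.047];dd=P[(P[:,2]>.008)&(P[:,2]<.02)]
    print("lid",n,d["centre"],k[:,:2].mean(0),len(k),cv2.minEnclosingCircle((dd[:,:2]*1000).astype(np.float32)))
E
python3 fit.py
```

```text
rack [ 0.62073202 -0.00778529 -1.67985502] -96.24860308287292 -1 med|res| 0.0007748158431832089
bottle base [ 0.56605878 -0.00179895  0.045     ] jar base [ 0.67540527 -0.01377164  0.045     ] axis [0.06701022 0.61200383 0.78801075]
B [0.0092 0.1135 0.1752] [(np.float64(0.0), np.float64(0.0298)), (np.float64(0.02), np.float64(0.03)), (np.float64(0.04), np.float64(0.0298)), (np.float64(0.06), np.float64(0.0297)), (np.float64(0.08), np.float64(0.0298)), (np.float64(0.1), np.float64(0.0274)), (np.float64(0.12), np.float64(0.0198)), (np.float64(0.14), np.float64(0.0209)), (np.float64(0.16), np.float64(0.0158))]
J [0.0087 0.0719 0.1033] [(np.float64(0.0), np.float64(0.0297)), (np.float64(0.02), np.float64(0.0296)), (np.float64(0.04), np.float64(0.0288)), (np.float64(0.06), np.float64(0.0278)), (np.float64(0.08), np.float64(0.0275)), (np.float64(0.1), np.float64(0.0278))]
ledge ((491.9135437011719, -358.65118408203125), (258.3550720214844, 78.50591278076172), 78.41276550292969)
tray ((534.7626953125, 335.112060546875), (201.74566650390625, 168.60015869140625), 83.66647338867188)
reagent [ 0.47362775 -0.4330791 ]
lid side [388.8, 271.2] [ 0.41854263 -0.09273141] 75 ((421.0080261230469, -93.96696472167969), 34.86386489868164)
lid top [240.0, 315.8] [0.40237149 0.13140666] 136 ((402.5631408691406, 131.40493774414062), 33.2408332824707)
```

View pics/crop1.png

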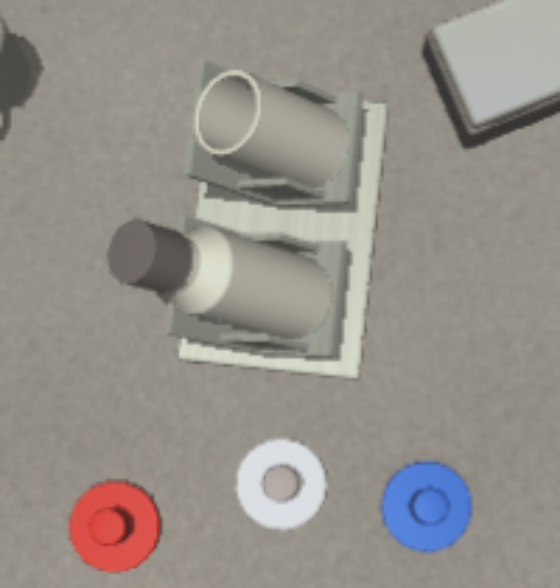

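The crop confirms it: a white lid with a grey knob at crop (281,483), the capped bottle at (220,265) and the open jar at (270,125). Now the bottle grasp: approach along its axis and grip the cap, closing in the lean plane.

```bash
cat > mv.py <<'E'
from h import *
from scipy.spatial.transform import Rotation as Ro
a=np.array([.06701,.61200,.78801]);d=np.array([.1088,.994,0]);h=np.array([.994,-.1088,0])
bB=np.array([.5661,-.0018,.045]);bJ=np.array([.6754,-.0138,.045])
p=np.cross(h,a); p/=np.linalg.norm(p)
if p[2]>0:p=-p
def fr(y,z):
    z=np.array(z,float);z/=np.linalg.norm(z);y=np.array(y,float);y-=z*(y@z);y/=np.linalg.norm(y)
    return np.c_[np.cross(y,z),y,z]
def down(az): az=np.deg2rad(az);return fr([np.cos(az),np.sin(az),0],[0,0,-1])
RB=fr(-p,-a); RJ=fr(h,-a)
def inc(wps,verbose=1):
    s=manip.get_state();P=np.array(s["tcp_pos"]);R=Ro.from_euler("xyz",s["tcp_rot"],degrees=True)
    if verbose:print("t",round(s["time"],2),"tcp",P.round(4),"rot",np.round(s["tcp_rot"],1),"q",np.round(s["joint_pos"],0),"F",np.round(s["contact_force"],1),"gap",round(s["finger_gap"],3),"ff",round(s["finger_force"],1))
    for pos,M in wps:
        M=R.as_matrix() if M is None else M
        t=R.as_matrix().T@(np.array(pos)-P); r=(R.inv()*Ro.from_matrix(M)).as_rotvec()
        print(np.round(np.r_[r,t],4).tolist())
E
python3 - <<'E'
from mv import *
inc([([.40,-.35,.36],down(-96)),(bB+.237*a,RB),(bB+.137*a,RB)])
E
```

```text
t 1.6 tcp [ 0.2732 -0.6172  0.2055] rot [-180.    -0.    23.9] q [58. 24.  4. 92. -2. 64. -4.] F [0.5 0.5 0.3] gap 0.998 ff 0.0
[-0.0001, -0.0, 0.5214, 0.2241, -0.193, -0.1545]
[-0.6477, -0.1743, 0.5062, 0.5901, -0.5704, -0.0262]
[-0.6477, -0.1743, 0.5062, 0.5592, -0.5171, 0.0526]
```

Request:
drive_tool:
  increments: [0,0,0.2,0.05,-0.05,-0.12,1,0,0,0.4,0.13,-0.12,-0.155,1,0,0,0.521,0.224,-0.193,-0.155,1,0,0,0.521,0.224,-0.193,-0.155,1,-0.3,-0.08,0.51,0.4,-0.38,-0.14,1,-0.3,-0.08,0.51,0.4,-0.38,-0.14,1,-0.3,-0.08,0.51,0.4,-0.38,-0.14,1,-0.3,-0.08,0.51,0.4,-0.38,-0.14,1,-0.648,-0.174,0.506,0.59,-0.57,-0.026,1,-0.648,-0.174,0.506,0.59,-0.57,-0.026,1,-0.648,-0.174,0.506,0.59,-0.57,-0.026,1,-0.648,-0.174,0.506,0.59,-0.57,-0.026,1,-0.648,-0.174,0.506,0.59,-0.57,-0.026,1,-0.648,-0.174,0.506,0.59,-0.57,-0.026,1,-0.648,-0.174,0.506,0.59,-0.57,-0.026,1]
  squeeze: 40

```text
time: 3.48
tcp_pos: [0.5823, 0.1455, 0.2301]
tcp_rot: [142.0, 0.1, -6.2]
contact_force: [-0.2, -1.2, 0.8]
finger_gap: 0.997
finger_force: 0.0
```

Run:
```python
from mv import *
inc([(bB+.237*a,RB),(bB+.137*a,RB)])
```

```text
t 3.48 tcp [0.5823 0.1455 0.2301] rot [ 1.42e+02  1.00e-01 -6.20e+00] q [ -17.   33.  -29.   88.   38.   96. -150.] F [-0.2 -1.2  0.8] gap 0.997 ff 0.0
[-0.0, -0.0003, 0.0019, -0.0001, 0.0028, 0.0001]
[-0.0, -0.0003, 0.0019, -0.0001, 0.0028, 0.1001]
```

Request:
drive_tool:
  increments: [0,0,0,0,0.003,0.03,1,0,0,0,0,0.003,0.06,1,0,0,0,0,0.003,0.085,1,0,0,0,0,0.003,0.1,1,0,0,0,0,0.003,0.1,1,0,0,0,0,0.003,0.1,0.3,0,0,0,0,0.003,0.1,0.3,0,0,0,0,0.003,0.1,0.3,0,0,0,0,0.003,0.1,0.3,0,0,0,0,0.003,0.1,0.3,0,0,0,0,0.003,0.1,0.3,0,0,0,0,0.003,0.1,0.3]
  squeeze: 40

```text
time: 4.97
tcp_pos: [0.5751, 0.0795, 0.1545]
tcp_rot: [142.0, -0.0, -6.2]
contact_force: [0.3, 1.2, -0.6]
finger_gap: 0.447
finger_force: 40.0
```

Run:
```python
from mv import *
inc([(bB+.137*a,RB),(bB+.147*a,RB),(bB+.22*a,RB)])
```

```text
t 4.97 tcp [0.5751 0.0795 0.1545] rot [142.   -0.   -6.2] q [ -13.   34.  -27.   97.   40.   86. -151.] F [ 0.3  1.2 -0.6] gap 0.447 ff 40.0
[-0.0002, -0.0005, 0.0002, -0.0001, -0.0029, -0.0004]
[-0.0002, -0.0005, 0.0002, -0.0001, -0.0029, -0.0104]
[-0.0002, -0.0005, 0.0002, -0.0, -0.003, -0.0834]
```

Request:
drive_tool:
  increments: [0,0,0,0,0,-0.01,0.3,0,0,0,0,0,-0.03,0.3,0,0,0,0,0,-0.055,0.3,0,0,0,0,0,-0.08,0.3,0,0,0,0,0,-0.1,0.3,0,0,0,0,0.02,-0.125,0.3,0,0,0,0,0.04,-0.15,0.3,0,0,0,0,0.05,-0.165,0.3,0,0,0,0,0.05,-0.165,0.3]

```text
time: 6.1
tcp_pos: [0.582, 0.1418, 0.3163]
tcp_rot: [142.1, -0.1, -6.2]
contact_force: [0.5, -0.4, -3.4]
finger_gap: 0.438
finger_force: 40.0
```

Run:
```python
from mv import *
T=np.array([.501,-.3146,0])
inc([([.50,-.05,.36],down(-85)),([.501,-.3146,.36],down(-70)),([.501,-.3146,.26],down(-70))])
im=cam("side");cv2.imwrite("pics/lift.png",im["pixels"][120:360,160:480])
```

```text
t 6.1 tcp [0.582  0.1418 0.3163] rot [ 1.421e+02 -1.000e-01 -6.200e+00] q [ -17.   29.  -29.   84.   36.  102. -145.] F [ 0.5 -0.4 -3.4] gap 0.438 ff 40.0
[0.6602, 0.0631, -0.1891, -0.0607, 0.1843, 0.0881]
[0.6508, 0.1498, -0.4412, -0.031, 0.3917, 0.2498]
[0.6508, 0.1498, -0.4412, -0.0312, 0.3302, 0.3287]
```

View pics/lift.png

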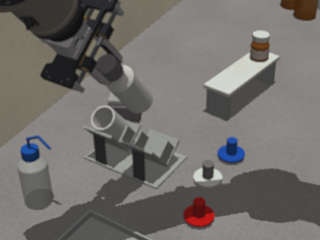

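The bottle is held in line with the tool: the cap is in the fingers at crop (115,70) and the base is clear of the rack at (135,105). Swinging it upright over the ledge.

Request:
drive_tool:
  increments: [0.17,0.016,-0.05,-0.015,0.046,0.022,0.3,0.33,0.032,-0.095,-0.03,0.092,0.044,0.3,0.5,0.047,-0.14,-0.045,0.138,0.066,0.3,0.66,0.063,-0.189,-0.061,0.184,0.088,0.3,0.66,0.063,-0.189,-0.061,0.184,0.088,0.3,0.657,0.09,-0.27,-0.052,0.25,0.139,0.3,0.653,0.12,-0.36,-0.042,0.322,0.195,0.3,0.651,0.14,-0.41,-0.035,0.37,0.23,0.3,0.651,0.15,-0.441,-0.031,0.392,0.25,0.3,0.651,0.15,-0.441,-0.031,0.392,0.25,0.3,0.651,0.15,-0.441,-0.031,0.392,0.25,0.3,0.651,0.15,-0.441,-0.031,0.392,0.25,0.3,0.651,0.15,-0.441,-0.031,0.392,0.25,0.3]

```text
time: 7.78
tcp_pos: [0.5011, -0.314, 0.36]
tcp_rot: [180.0, 0.1, 20.1]
contact_force: [0.3, -0.3, -2.4]
finger_gap: 0.442
finger_force: 40.0
```

```bash
cat > up.py <<'E'
from mv import *
import sys
t=sys.argv[1]
def upfit(P,rmax=.03,lo=0,hi=1):
    from scipy.optimize import least_squares
    P=P[(P[:,2]>lo)&(P[:,2]<hi)]; c=P.mean(0)
    def f(x):
        ax=np.array([x[2],x[3],1]);ax/=np.linalg.norm(ax);v=P-np.array([x[0],x[1],c[2]]);return np.linalg.norm(v-(v@ax)[:,None]*ax,axis=1)-rmax
    q=least_squares(f,[c[0],c[1],0,0],loss="soft_l1",f_scale=.002);return q.x,c[2],np.median(abs(q.fun)),len(P)
E
python3 - bottle <<'E'
import sys; sys.argv=["x","bottle"]
from up import *
inc([([.501,-.3146,.25],down(-70)),([.501,-.3146,.227],down(-70))])
for n in("side","top"):
    im=cam(n)
    for dd in nets.silhouettes(n,"bottle")[:3]:
        P,uv=pts(im,dd["pixels"]);print(n,dd["confidence"],dd["centre"],len(P),np.percentile(P,[1,50,99],axis=0).round(3).tolist())
    P,_=pts(im); m=(np.abs(P[:,0]-.501)<.06)&(np.abs(P[:,1]+.3146)<.06)&(P[:,2]>.2)&(P[:,2]<.33)
    Q=P[m]; print(n,m.sum(), Q[:,2].min() if m.sum() else 0)
    if m.sum()>50: print(upfit(Q,.03,Q[:,2].min()+.005,Q[:,2].min()+.1))
    cv2.imwrite(f"pics/up_{n}.png",im["pixels"][40:360,320:640])
E
```

```text
t 7.78 tcp [ 0.5011 -0.314   0.36  ] rot [1.80e+02 1.00e-01 2.01e+01] q [ 38.  12. -15.  90.   3.  78. -47.] F [ 0.3 -0.3 -2.4] gap 0.442 ff 40.0
[0.0004, 0.0014, 0.0016, -0.0001, 0.0005, 0.11]
[0.0004, 0.0014, 0.0016, -0.0001, 0.0005, 0.133]
side 0.71 [398.3, 123.9] 1384 [[0.471, -0.319, 0.227], [0.491, -0.292, 0.302], [0.526, -0.279, 0.397]]
side 990 0.22271476692714726
(array([ 0.50117127, -0.31368142,  0.00308156, -0.0138867 ]), np.float64(0.2757616583401542), np.float64(0.0013417897575883613), 888)
top 0.59 [480.1, 265.7] 414 [[0.471, -0.33, 0.092], [0.492, -0.286, 0.261], [0.531, -0.233, 0.461]]
top 397 0.22594708971333077
(array([ 0.48457643, -0.26079401, -0.46663696, -0.10419133]), np.float64(0.26332350637424085), np.float64(0.003562792502654795), 369)
```

Request:
drive_tool:
  increments: [0,0,0,0,0,0.03,0.3,0,0,0,0,0,0.07,0.3,0,0,0,0,0,0.1,0.3,0,0,0,0,0,0.12,0.3,0,0,0,0,0,0.126,0.3,0,0,0,0,0,0.129,0.3,0,0,0,0,0,0.131,0.3,0,0,0,0,0,0.131,0.3,0,0,0,0,0,0.131,0.3]

```text
time: 9.1
tcp_pos: [0.5007, -0.3158, 0.2292]
tcp_rot: [180.0, 0.1, 20.0]
contact_force: [-0.2, 0.0, -2.3]
finger_gap: 0.442
finger_force: 40.0
```

Request:
drive_tool:
  increments: [0,0,0,0,0,0.001,0.3,0,0,0,0,0,0.001,0.3,0,0,0,0,0,0.002,0.3,0,0,0,0,0,0.002,0.3]

```text
time: 9.6
tcp_pos: [0.5006, -0.3157, 0.2268]
tcp_rot: [180.0, 0.1, 20.0]
contact_force: [0.6, -0.2, -2.4]
finger_gap: 0.442
finger_force: 40.0
```

Request:
drive_tool:
  increments: [0,0,0,0,0,0.001,0.3,0,0,0,0,0,0.001,0.3,0,0,0,0,0,0.001,0.3]

```text
time: 9.98
tcp_pos: [0.501, -0.3156, 0.2267]
tcp_rot: [179.9, 0.0, 20.0]
contact_force: [-1.2, 1.7, 7.5]
finger_gap: 0.445
finger_force: 40.0
```

Contact with the board. Releasing.

Request:
drive_tool:
  increments: [0,0,0,0,0,0,0.5,0,0,0,0,0,0,0.6,0,0,0,0,0,0,0.8,0,0,0,0,0,0,0.8,0,0,0,0,0,-0.01,0.8,0,0,0,0,0,-0.03,0.8,0,0,0,0,0,-0.06,0.8,0,0,0,0,0,-0.1,0.8,0,0,0,0,0,-0.1,0.9,0,0,0,0,0,-0.1,1]

```text
time: 11.22
tcp_pos: [0.5006, -0.3155, 0.3258]
tcp_rot: [180.0, 0.1, 20.0]
contact_force: [-0.4, -0.1, -0.4]
finger_gap: 0.968
finger_force: 0.0
```

Run:
```python
import sys; sys.argv=["x","bottle"]
from up import *
inc([([.50,-.1,.36],down(-45)),(bJ+.18*a,RJ),(bJ+.056*a,RJ),([.50,-.1,.36],down(-6)),(bJ+.18*a+[0,.0,.06],RJ)])
im=cam("side")
P,_=pts(im); m=(np.abs(P[:,0]-.501)<.06)&(np.abs(P[:,1]+.3146)<.05)&(P[:,2]>.094)&(P[:,2]<.3)
Q=P[m]; print(m.sum(), Q[:,2].min(),Q[:,2].max()); print(upfit(Q,.03,.1,.195))
```

```text
t 11.22 tcp [ 0.5006 -0.3155  0.3258] rot [1.8e+02 1.0e-01 2.0e+01] q [ 38.  13. -15.  93.   3.  75. -47.] F [-0.4 -0.1 -0.4] gap 0.968 ff 0.0
[0.0001, 0.0016, -0.4367, 0.0731, -0.2027, -0.0344]
[-0.3689, -0.5907, -1.07, 0.3166, -0.3233, 0.1383]
[-0.3689, -0.5907, -1.07, 0.283, -0.2549, 0.2361]
[-0.0004, 0.0017, -1.1174, 0.0731, -0.2027, -0.0344]
[-0.3689, -0.5907, -1.07, 0.3165, -0.3233, 0.0783]
1386 0.09405489022624673 0.264814511242939
(array([ 0.50119242, -0.3157081 , -0.00541681,  0.00818337]), np.float64(0.14803453274455738), np.float64(0.0014902717070458121), 752)
```

Request:
drive_tool:
  increments: [0,0,-0.17,0.02,-0.05,-0.034,1,0,0,-0.34,0.037,-0.1,-0.034,1,0,0,-0.51,0.055,-0.15,-0.034,1,0,0,-0.69,0.073,-0.203,-0.034,1,-0.09,-0.15,-0.82,0.13,-0.233,0,1,-0.18,-0.3,-0.92,0.19,-0.263,0.03,1,-0.28,-0.45,-1,0.25,-0.293,0.055,1,-0.369,-0.591,-1.07,0.317,-0.323,0.078,1,-0.369,-0.591,-1.07,0.317,-0.323,0.078,1,-0.369,-0.591,-1.07,0.317,-0.323,0.078,1,-0.369,-0.591,-1.07,0.317,-0.323,0.138,1,-0.369,-0.591,-1.07,0.317,-0.323,0.138,1,-0.369,-0.591,-1.07,0.317,-0.323,0.138,1,-0.369,-0.591,-1.07,0.317,-0.323,0.138,1,-0.369,-0.591,-1.07,0.317,-0.323,0.138,1]

```text
time: 13.15
tcp_pos: [0.6885, 0.0962, 0.1889]
tcp_rot: [179.9, 38.0, 83.7]
contact_force: [0.5, 0.3, -0.8]
finger_gap: 0.998
finger_force: 0.0
```

Run:
```python
from mv import *
inc([(bJ+.18*a,RJ),(bJ+.056*a,RJ)])
```

```text
t 13.15 tcp [0.6885 0.0962 0.1889] rot [179.9  38.   83.7] q [-10.  42. -32.  79.  46.  96. -54.] F [ 0.5  0.3 -0.8] gap 0.998 ff 0.0
[0.0012, -0.0007, -0.0014, 0.0013, -0.001, 0.0015]
[0.0012, -0.0007, -0.0014, 0.0012, -0.0012, 0.1255]
```

Request:
drive_tool:
  increments: [0,0,0,0,-0.001,0.03,1,0,0,0,0,-0.001,0.06,1,0,0,0,0,-0.001,0.09,1,0,0,0,0,-0.001,0.115,1,0,0,0,0,-0.001,0.124,1,0,0,0,0,-0.001,0.124,1,0,0,0,0,-0.001,0.124,0.5,0,0,0,0,-0.001,0.124,0.5,0,0,0,0,-0.001,0.124,0.5,0,0,0,0,-0.001,0.124,0.5,0,0,0,0,-0.001,0.124,0.5]
  squeeze: 30

```text
time: 14.52
tcp_pos: [0.6788, 0.0205, 0.0896]
tcp_rot: [180.0, 38.0, 83.8]
contact_force: [-0.3, 2.2, 1.4]
finger_gap: 0.617
finger_force: 30.0
```

Request:
drive_tool:
  increments: [0,0,0,0,0,-0.01,0.5,0,0,0,0,0,-0.03,0.5,0,0,0,0,0,-0.055,0.5,0,0,0,0,0,-0.08,0.5,0,0,0,0,0,-0.105,0.5,0,0,0,-0.02,0,-0.13,0.5,0,0,0,-0.05,0,-0.17,0.5,0,0,0,-0.05,0,-0.17,0.5,0,0,0,-0.05,0,-0.17,0.5]

```text
time: 15.65
tcp_pos: [0.6857, 0.086, 0.2545]
tcp_rot: [180.0, 38.0, 83.8]
contact_force: [-0.3, -0.1, -2.6]
finger_gap: 0.618
finger_force: 30.0
```

Run:
```python
from mv import *
inc([([.63,.22,.25],down(15)),([.535,.335,.25],down(32)),([.535,.335,.18],down(32))])
im=cam("side");cv2.imwrite("pics/liftj.png",im["pixels"][120:360,160:480])
```

```text
t 15.65 tcp [0.6857 0.086  0.2545] rot [180.   38.   83.8] q [ -9.  38. -32.  77.  45. 100. -50.] F [-0.3 -0.1 -2.6] gap 0.618 ff 30.0
[-0.1226, 0.6553, -0.3565, 0.103, -0.0699, -0.0747]
[-0.2208, 0.6379, -0.642, 0.185, -0.1768, -0.1388]
[-0.2208, 0.6379, -0.642, 0.2281, -0.1768, -0.0836]
```

View pics/liftj.png

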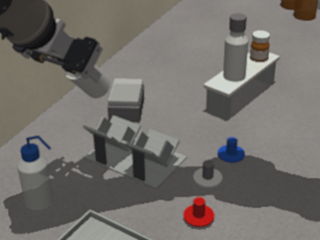

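The bottle stands upright on the ledge at crop (236,45) and the jar is held at (95,85). Carrying it over to the tray, keeping clear of the wash bottle.

Run:
```python
from mv import *
inc([([.60,.15,.28],down(12)),([.535,.335,.27],down(32)),([.535,.335,.12],down(32))],0)
```

```text
[-0.1064, 0.6578, -0.3058, 0.027, -0.092, -0.0543]
[-0.2221, 0.6382, -0.6417, 0.1725, -0.1767, -0.1553]
[-0.2221, 0.6382, -0.6417, 0.2649, -0.1765, -0.0372]
```

Request:
drive_tool:
  increments: [-0.025,0.16,-0.08,0.007,-0.023,-0.014,0.5,-0.05,0.33,-0.15,0.014,-0.046,-0.027,0.5,-0.08,0.5,-0.23,0.02,-0.069,-0.041,0.5,-0.106,0.658,-0.306,0.027,-0.092,-0.054,0.5,-0.106,0.658,-0.306,0.027,-0.092,-0.054,0.5,-0.135,0.653,-0.39,0.063,-0.113,-0.08,0.5,-0.165,0.648,-0.475,0.1,-0.134,-0.105,0.5,-0.195,0.643,-0.56,0.136,-0.155,-0.13,0.5,-0.222,0.638,-0.642,0.1725,-0.177,-0.155,0.5,-0.222,0.638,-0.642,0.1725,-0.177,-0.155,0.5,-0.222,0.638,-0.642,0.1725,-0.177,-0.155,0.5,-0.222,0.638,-0.642,0.21,-0.177,-0.108,0.5,-0.222,0.638,-0.642,0.24,-0.177,-0.07,0.5,-0.222,0.638,-0.642,0.265,-0.177,-0.037,0.5,-0.222,0.638,-0.642,0.265,-0.177,-0.037,0.5,-0.222,0.638,-0.642,0.265,-0.177,-0.037,0.5]

```text
time: 17.7
tcp_pos: [0.536, 0.3349, 0.1216]
tcp_rot: [179.9, 0.0, 121.9]
contact_force: [-0.4, -0.6, -0.3]
finger_gap: 0.623
finger_force: 30.0
```

Run:
```python
import sys; sys.argv=["x","jar"]
from up import *
inc([([.535,.335,.07],down(32)),([.535,.335,.061],down(32))])
for n in("side","top"):
    im=cam(n)
    P,_=pts(im); m=(np.abs(P[:,0]-.535)<.05)&(np.abs(P[:,1]-.335)<.05)&(P[:,2]>.04)&(P[:,2]<.2)
    Q=P[m]; print(n,m.sum()); 
    if m.sum()>50: print(np.percentile(Q[:,2],[0,1,5,50,95,100]).round(3)); print(upfit(Q,.03,.065,.11))
```

```text
t 17.7 tcp [0.536  0.3349 0.1216] rot [179.9   0.  121.9] q [ -1.  34. -51. 100.  30.  61. -30.] F [-0.4 -0.6 -0.3] gap 0.623 ff 30.0
[0.0017, 0.0006, -0.0012, 0.0006, -0.0009, 0.0516]
[0.0017, 0.0006, -0.0012, 0.0006, -0.0009, 0.0606]
side 2324
[0.066 0.069 0.077 0.141 0.183 0.2  ]
(array([ 0.53563056,  0.33397281, -0.00382972, -0.00963582]), np.float64(0.08903597096059232), np.float64(0.0006528069448871188), 543)
top 0
```

Request:
drive_tool:
  increments: [0,0,0,0,0,0.025,0.5,0,0,0,0,0,0.045,0.5,0,0,0,0,0,0.054,0.5,0,0,0,0,0,0.056,0.5,0,0,0,0,0,0.058,0.5,0,0,0,0,0,0.059,0.5,0,0,0,0,0,0.059,0.5,0,0,0,0,0,0.059,0.5]

```text
time: 18.8
tcp_pos: [0.5353, 0.3347, 0.0614]
tcp_rot: [180.0, 0.0, 122.0]
contact_force: [-0.1, 0.8, -1.2]
finger_gap: 0.615
finger_force: 30.0
```

Request:
drive_tool:
  increments: [0,0,0,0,0,0.001,0.5,0,0,0,0,0,0.001,0.5,0,0,0,0,0,0.001,0.5]

```text
time: 19.18
tcp_pos: [0.5353, 0.3348, 0.0607]
tcp_rot: [179.9, 0.0, 122.0]
contact_force: [-1.5, -2.1, 7.5]
finger_gap: 0.624
finger_force: 30.0
```

Request:
drive_tool:
  increments: [0,0,0,0,0,0,0.7,0,0,0,0,0,0,0.8,0,0,0,0,0,0,0.95,0,0,0,0,0,0,0.95,0,0,0,0,0,-0.015,0.95,0,0,0,0,0,-0.05,0.95,0,0,0,0,0,-0.1,0.95,0,0,0,0,0,-0.15,0.95,0,0,0,0,0,-0.19,0.95,0,0,0,0,0,-0.19,0.95]

```text
time: 20.42
tcp_pos: [0.5357, 0.336, 0.2543]
tcp_rot: [179.7, 0.0, 122.0]
contact_force: [0.1, -0.2, -0.4]
finger_gap: 0.952
finger_force: 0.0
```

```bash
cat > lid.py <<'E'
from mv import *
def lid(n):  # low-saturation net detection near (.434,.01)
    im=cam(n)
    for dd in nets.silhouettes(n,"lid"):
        P,uv=pts(im,dd["pixels"]); c=np.median(P,0)
        hsv=cv2.cvtColor(im["pixels"],cv2.COLOR_BGR2HSV)[dd["pixels"]]
        if np.median(hsv[:,1])<60 and c[2]<.03:
            k=P[P[:,2]>.047];e=P[(P[:,2]>.009)&(P[:,2]<.019)]
            print(n,dd["confidence"],dd["centre"],"knob",k.mean(0).round(4),len(k),"disc",cv2.minEnclosingCircle((e[:,:2]*1000).astype(np.float32)))
def jar(n):
    im=cam(n); P,_=pts(im); m=(np.abs(P[:,0]-.535)<.045)&(np.abs(P[:,1]-.334)<.045)&(P[:,2]>.095)&(P[:,2]<.115); Q=P[m]
    print(n,"jar rim",cv2.minEnclosingCircle((Q[:,:2]*1000).astype(np.float32)),np.median(Q[:,2]),m.sum())
E
python3 - <<'E'
import sys; sys.argv=["x","jar"]
from up import *; from lid import *
inc([([.434,.01,.15],down(0)),([.434,.01,.018],down(0))])
for n in("side","top"): lid(n);jar(n)
im=cam("side");P,_=pts(im); m=(np.abs(P[:,0]-.535)<.045)&(np.abs(P[:,1]-.334)<.045)
print(upfit(P[m],.03,.03,.1))
E
```

```text
t 20.43 tcp [0.5357 0.336  0.2543] rot [179.7   0.  122. ] q [  2.  27. -55.  92.  23.  73. -25.] F [ 0.1 -0.2 -0.4] gap 0.952 ff 0.0
[0.0059, -0.001, 0.5585, -0.2225, -0.2596, 0.103]
[0.0059, -0.001, 0.5585, -0.2224, -0.2604, 0.235]
side 0.91 [369.2, 295.3] knob [0.4339 0.0119 0.052 ] 86 disc ((435.34466552734375, 10.739670753479004), 34.824440002441406)
side jar rim ((535.6436157226562, 335.3494567871094), 32.3869514465332) 0.10308499385982356 375
top 0.93 [300.5, 300.6] knob [0.4335 0.0101 0.0527] 131 disc ((433.1485290527344, 9.742749214172363), 31.832611083984375)
top jar rim ((542.6246337890625, 329.9522705078125), 28.63788604736328) 0.10463797235038655 111
(array([ 0.53402292,  0.3350974 , -0.02203787,  0.02911071]), np.float64(0.07014968812365259), np.float64(0.0014902057757005243), 1250)
```

Request:
drive_tool:
  increments: [0,0,0.14,-0.056,-0.065,0,0.8,0,0,0.28,-0.111,-0.13,0,0.8,0,0,0.42,-0.167,-0.195,0.03,0.8,0.006,0,0.558,-0.222,-0.26,0.06,0.8,0.006,0,0.558,-0.222,-0.26,0.103,0.8,0.006,0,0.558,-0.222,-0.26,0.133,0.8,0.006,0,0.558,-0.222,-0.26,0.153,0.8,0.006,0,0.558,-0.222,-0.26,0.153,0.8,0.006,0,0.558,-0.222,-0.26,0.153,0.8,0.006,0,0.558,-0.222,-0.26,0.153,0.8]

```text
time: 22.02
tcp_pos: [0.4332, 0.0094, 0.0984]
tcp_rot: [-179.8, 0.1, 90.1]
contact_force: [-0.0, -0.7, -0.3]
finger_gap: 0.801
finger_force: 0.0
```

Run:
```python
from mv import *; from lid import *
inc([([.434,.0105,.05],down(0)),([.434,.0105,.019],down(0))])
im=cam("side");P,_=pts(im); m=(np.abs(P[:,0]-.535)<.045)&(np.abs(P[:,1]-.334)<.045)
Q=P[m];Q=Q[(Q[:,2]>.035)&(Q[:,2]<.1)]
cy=np.array([.535,.335])
# outer surface facing camera only
v=Q[:,:2]-cy; Q=Q[v@np.array([-.46,.58])>.012]
sys_=__import__("sys"); sys_.argv=["x","j"]
from up import upfit
print(upfit(Q,.03,.035,.098)); jar("side");jar("top")
```

```text
t 22.02 tcp [0.4332 0.0094 0.0984] rot [-1.798e+02  1.000e-01  9.010e+01] q [ 32.  15. -46. 125.  15.  45. -24.] F [-0.  -0.7 -0.3] gap 0.801 ff 0.0
[-0.003, 0.0017, 0.0011, 0.0012, 0.0009, 0.0484]
[-0.003, 0.0017, 0.0011, 0.0012, 0.001, 0.0794]
(array([ 0.50281287,  0.37545224, -1.6298947 , -1.28656628]), np.float64(0.0668391640817382), np.float64(0.004026227942448184), 638)
side jar rim ((535.2214965820312, 335.0165100097656), 31.854900360107422) 0.10288915752343608 386
top jar rim ((534.4105224609375, 335.38909912109375), 31.490381240844727) 0.10457408410641446 289
```

Request:
drive_tool:
  increments: [-0.003,0.002,0,0.001,0.001,0.02,0.8,-0.003,0.002,0,0.001,0.001,0.045,0.8,-0.003,0.002,0,0.001,0.001,0.07,0.8,-0.003,0.002,0,0.001,0.001,0.079,0.8,-0.003,0.002,0,0.001,0.001,0.079,0.8,-0.003,0.002,0,0.001,0.001,0.079,0.5,-0.003,0.002,0,0.001,0.001,0.079,0.35,-0.003,0.002,0,0.001,0.001,0.079,0.2,-0.003,0.002,0,0.001,0.001,0.079,0.2,-0.003,0.002,0,0.001,0.001,0.079,0.2,-0.003,0.002,0,0.001,0.001,0.079,0.2]
  squeeze: 20

```text
time: 23.55
tcp_pos: [0.4328, 0.0096, 0.0182]
tcp_rot: [-179.9, -0.0, 90.0]
contact_force: [-0.6, 0.6, 1.1]
finger_gap: 0.27
finger_force: 20.0
```

Run:
```python
from mv import *
inc([([.434,.0105,.17],down(0)),([.535,.335,.17],down(32)),([.535,.335,.125],down(32))])
```

```text
t 23.55 tcp [0.4328 0.0096 0.0182] rot [-179.9   -0.    90. ] q [ 25.  23. -40. 129.  26.  36. -34.] F [-0.6  0.6  1.1] gap 0.27 ff 20.0
[-0.002, -0.0003, 0.0003, 0.001, 0.0009, -0.1518]
[-0.0019, -0.0008, -0.5582, 0.3254, 0.102, -0.1519]
[-0.0019, -0.0008, -0.5582, 0.3254, 0.102, -0.1069]
```

Request:
drive_tool:
  increments: [0,0,0,0,0,-0.01,0.2,0,0,0,0,0,-0.04,0.2,0,0,0,0,0,-0.09,0.2,0,0,0,0,0,-0.14,0.2,0,0,-0.1,0.05,0.015,-0.17,0.2,0,0,-0.19,0.1,0.03,-0.18,0.2,0,0,-0.28,0.15,0.045,-0.18,0.2,0,0,-0.37,0.2,0.06,-0.18,0.2,0,0,-0.46,0.25,0.077,-0.18,0.2,0,0,-0.52,0.3,0.093,-0.18,0.2,0,0,-0.558,0.325,0.102,-0.18,0.2,0,0,-0.558,0.325,0.102,-0.18,0.2,0,0,-0.558,0.325,0.102,-0.16,0.2,0,0,-0.558,0.325,0.102,-0.14,0.2,0,0,-0.558,0.325,0.102,-0.14,0.2,0,0,-0.558,0.325,0.102,-0.14,0.2]

```text
time: 25.55
tcp_pos: [0.5351, 0.3343, 0.1582]
tcp_rot: [-179.9, -0.1, 122.0]
contact_force: [0.7, 0.9, -0.5]
finger_gap: 0.274
finger_force: 20.0
```

Run:
```python
from mv import *
inc([([.535,.335,.115],down(32))])
im=cam("side")
P,_=pts(im);S=P[(np.abs(P[:,0]-.535)<.06)&(np.abs(P[:,1]-.335)<.06)]
for lo,hi in((.095,.112),(.138,.162)):
    Q=S[(S[:,2]>lo)&(S[:,2]<hi)];print(lo,len(Q),cv2.minEnclosingCircle((Q[:,:2]*1000).astype(np.float32)),Q[:,2].min(),np.median(Q[:,2]))
cv2.imwrite("pics/lidj.png",cv2.resize(im["pixels"][250:450,150:370],None,fx=2.5,fy=2.5))
```

```text
t 25.55 tcp [0.5351 0.3343 0.1582] rot [-1.799e+02 -1.000e-01  1.220e+02] q [  1.  32. -54.  98.  29.  64. -29.] F [ 0.7  0.9 -0.5] gap 0.274 ff 20.0
[-0.0016, -0.0014, -0.0006, 0.0006, 0.0004, 0.0432]
0.095 283 ((534.5313720703125, 335.3445129394531), 30.971912384033203) 0.09503249031137574 0.10235397064637114
0.138 483 ((534.0227661132812, 335.3544616699219), 33.50916290283203) 0.14739082677245388 0.1546966203843322
```

View pics/lidj.png

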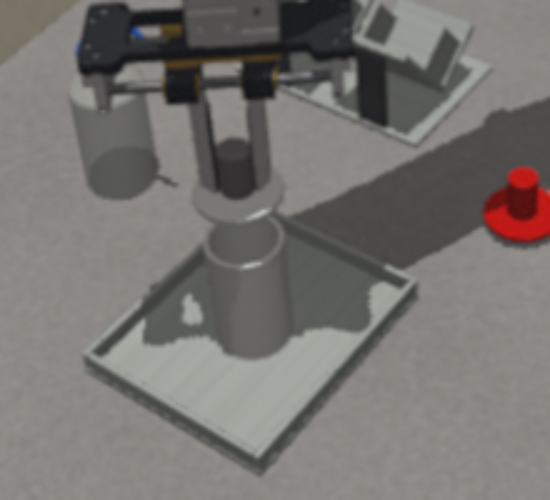

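The jar stands upright in the tray (crop (250,290)) and the lid hangs level above its mouth ((238,197)). The measured centres agree within 1 mm. Lowering.

Request:
drive_tool:
  increments: [0,0,0,0,0,0.015,0.2,0,0,0,0,0,0.028,0.2,0,0,0,0,0,0.034,0.2,0,0,0,0,0,0.038,0.2,0,0,0,0,0,0.04,0.2,0,0,0,0,0,0.041,0.2,0,0,0,0,0,0.041,0.2,0,0,0,0,0,0.041,0.2]

```text
time: 26.6
tcp_pos: [0.535, 0.3346, 0.1172]
tcp_rot: [-179.9, -0.1, 122.0]
contact_force: [0.7, -0.2, -1.1]
finger_gap: 0.271
finger_force: 20.0
```

Request:
drive_tool:
  increments: [0,0,0,0,0,0.001,0.2,0,0,0,0,0,0.001,0.2,0,0,0,0,0,0.001,0.2]

```text
time: 26.98
tcp_pos: [0.5349, 0.3346, 0.116]
tcp_rot: [-179.9, -0.1, 122.0]
contact_force: [-0.5, -0.3, 0.2]
finger_gap: 0.274
finger_force: 20.0
```

Request:
drive_tool:
  increments: [0,0,0,0,0,0.001,0.2,0,0,0,0,0,0.001,0.2,0,0,0,0,0,0.001,0.2]

```text
time: 27.35
tcp_pos: [0.535, 0.3347, 0.1152]
tcp_rot: [-179.9, -0.1, 122.0]
contact_force: [-0.7, -0.2, 3.4]
finger_gap: 0.276
finger_force: 20.0
```

Contact at the expected height. Releasing and lifting clear.

Request:
drive_tool:
  increments: [0,0,0,0,0,0,0.33,0,0,0,0,0,0,0.4,0,0,0,0,0,0,0.6,0,0,0,0,0,0,0.6,0,0,0,0,0,-0.01,0.6,0,0,0,0,0,-0.04,0.6,0,0,0,0,0,-0.09,0.6,0,0,0,0,0,-0.14,0.6,0,0,0,0,0,-0.16,0.6,0,0,0,0,0,-0.16,0.6,0,0,0,0,0,-0.16,0.6,0,0,0,0,0,-0.16,0.6]

```text
time: 28.85
tcp_pos: [0.5349, 0.3341, 0.2737]
tcp_rot: [-179.8, -0.1, 122.0]
contact_force: [0.5, -0.3, -0.7]
finger_gap: 0.598
finger_force: 0.0
```

Run:
```python
from mv import *
inc([])
im=cam("side")
P,_=pts(im);S=P[(np.abs(P[:,0]-.535)<.06)&(np.abs(P[:,1]-.335)<.06)]
Q=S[(S[:,2]>.104)&(S[:,2]<.117)];print(len(Q),cv2.minEnclosingCircle((Q[:,:2]*1000).astype(np.float32)))
T=Q[Q[:,2]>.108];A=np.c_[T[:,:2]-[.535,.335],np.ones(len(T))];print("disc plane",np.linalg.lstsq(A,T[:,2],rcond=None)[0])
print("knob top",np.percentile(S[S[:,2]<.2][:,2],99.5))
cv2.imwrite("pics/end.png",im["pixels"])
```

```text
t 28.85 tcp [0.5349 0.3341 0.2737] rot [-1.798e+02 -1.000e-01  1.220e+02] q [  3.  27. -57.  91.  23.  75. -25.] F [ 0.5 -0.3 -0.7] gap 0.598 ff 0.0
573 ((534.81787109375, 334.7458190917969), 34.54939270019531)
disc plane [ 0.00522414 -0.00828439  0.11177574]
knob top 0.15074926316312662
```

View pics/end.png

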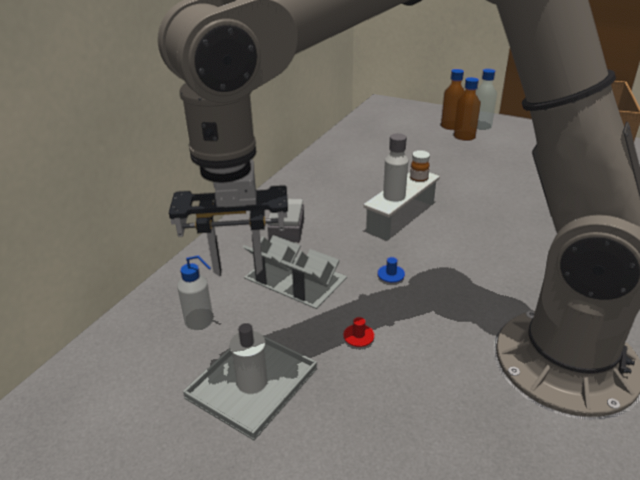

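The bottle stands on the ledge at (397,165), the jar with its lid flat stands in the tray at (250,360), and the bystanders look unmoved. Handing in.

```bash
python3 -c "
from rig import job
print(job.finish_job())"
```

```text
the job is handed in; nothing more can be done
None
```

I finished the job at about 29 s and handed it in: the bottle is upright on the ledge, the jar is upright in the tray, and the lid sits flat on its rim; the hand-in gave no verdict back.

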